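Release the master ball with the gate lever

TASK

Push the red pad on the long end of the lever down so that its short end raises the heavy yellow flap, and keep it down until the steel ball has rolled out along the chute and come to rest against its lower end. Then ease the lever back up so that the flap comes down shut without slamming, and let go. Do not touch the flap or the ball, lift nothing, and leave the bottle, brass shaft, ring gauge and wooden case where they are.

Things in the scene. Friction and masses are not known exactly. Their poses are not given: they have to be found in the camera images.
- dispenser: Ball dispenser fixed to the table: dark steel base 150 x 300 x 10 mm (x -80 to +70, y -95 to +205 mm from the origin), blue chute 58 mm wide centred on x = +25 mm, sloping 12 degrees down towards +y, and a lever along y at x = -40 mm. Origin on the table surface, z up. Hinge cheeks 138 mm high stand at y = -25 mm; the raised flap reaches about 160 mm.
- lever (a joint): Angle in rad: 0 at rest (long end up), 0.56 with the long end down on its stop. Level axis along dispenser x, 80 mm above the table at x = -40, y = -35 mm. 16 mm wide steel bar. The ball can pass from about 0.35. Pressing takes about 2 to 6 N; it stays down only while pressed: let go, the flap's weight drives it up at once.
- lever_pad (a point): Centre of the upper face of the red pad (36 mm across x 44 mm along) on the long end: press here. At rest 158 mm above the table, tilted 20 degrees, 179 mm from the lever's axis towards dispenser -y; fully pressed about 50 mm up, tilted 11 degrees the other way. Moves on an arc of 195 mm radius about the axis, drifting up to 16 mm towards -y. Only the table is under it.
- flap (a joint): Flap angle in rad: 0 shut (sloping 48 degrees down across the chute), about 0.6 with the lever fully pressed. Hinged at its upper edge on a level axis along the dispenser's x. It is lifted by the lever's short end bearing under a brass roller at the flap's side, and falls shut by its own weight.
- flap_edge (a point): Middle of the lower edge of the heavy flap (a 42 x 112 mm steel plate with a yellow weight 60 x 58 x 24 mm on it, about 1.2 kg in all). Shut, this point is about 45 mm above the table, just over the chute floor.
- ball_center (a point): Centre of the polished steel ball, 36 mm across, about 190 g. It waits in the chute under the flap, uphill of the flap's lower edge.
- nest (a point): Where the ball's centre lies when it rests against the black stop at the chute's lower end, 172 mm towards +y from the dispenser's origin, about 34 mm above the table. Fixed.
- ball: The same steel ball as a body; its origin is a point of its surface and turns with it as it rolls, so use ball_center.
- bottle: Bystander: amber bottle with white cap, 48 mm across, 105 mm high, standing upright; origin at the centre of its underside.
- shaft: Bystander: stepped brass shaft standing upright, 40 mm across at the foot, 85 mm high; origin at the centre of its underside.
- ring_gauge: Bystander: dark steel ring lying flat, 60 mm across, 22 mm high; origin at the centre of its underside.
- block_case: Bystander: wooden case 60 x 45 x 30 mm; origin at the centre of its underside.

How it is judged (in metres and radians):
On the way, in this order (a step that is already met when the one before it is completed fails the run):
1. the pressed lever has raised the flap (value of joint flap above 0.2 rad and value of joint lever above 0.12 rad), for 0.05 s.
2. the ball has rolled to the lower end of the chute and rests there while the lever is still held down (distance between ball_center and nest below 0.015 m and linear speed of ball below 0.05 m/s and value of joint flap above 0.2 rad), for 0.2 s.
At the end, for the whole second after the job is handed in: The ball rests at the lower end of the chute (centre within 15 mm of the nest point, slower than 0.05 m/s), the flap is shut (angle below 0.04 rad) and the lever is back up (below 0.06 rad) (distance between ball_center and nest below 0.015 m and linear speed of ball below 0.05 m/s and value of joint flap below 0.04 rad and value of joint lever below 0.06 rad and velocity of joint flap below 0.1 rad/s); the robot touches nothing.
It fails at once if the flap slams: it comes down faster than 2.5 rad/s (velocity of joint flap below -2.5 rad/s).
It fails at once if the robot touches the flap (contact force between any of the fingers, the arm and flap above 0.3 N).
It fails at once if the robot touches the ball (contact force between any of the fingers, the arm and ball above 0.3 N).
It fails at once if the ball leaves the chute or is lifted (height (world z) of ball_center above 0.1 m or x of ball_center in the frame of dispenser above 0.05 m or x of ball_center in the frame of dispenser below 0 m).
It fails at once if a bystander is moved more than 25 mm, lifted or tipped (distance of any of bottle, shaft, ring_gauge, block_case from where it was at the start of the episode above 0.025 m or angle between any of bottle, shaft, ring_gauge, block_case's own z axis and vertical above 0.35 rad).
It also fails if it takes over 42 s, if anything falls off the work surface, if the arm or the gripper's body presses on something with over 40 N, if the wrist force passes 120 N, or if a joint passes its speed limit or range.

ROBOT

A 6-joint arm with a two-finger parallel gripper is mounted at the origin on the work surface. World frame = base frame: x ahead of the robot, y to its left, z up, the work surface at z = 0. Lengths are in m, angles in degrees, forces in N, time in s.
With the tool pointing down it reaches from about 0.25 to 0.725 m from the base axis. Payload 9.7 kg.
Tool frame: the origin (TCP) lies midway between the tips of the shut fingers; the grasp point (between the pads) lies 19 mm behind it; z points along the fingers, y is the line along which they close (so a half turn about z gives the same grasp; the last joint's range is limited). The gripper opens to 85 mm and grips with 20 to 120 N. Pads are 22 mm wide; open, the fingers measure 114 mm over their backs; the gripper's body (76 mm by 85 mm) begins 54 mm behind the grasp point. The pads swing forward as they close: fully open they stand 13 mm farther back than shut.
Start: joints at [-69.328, 4.979, 10.078, 95.1, 0, 90], TCP at [0.194, -0.515, 0.231] pointing down, gripper open.
Joint ranges: [-179.16, 179.16], [-48.56, 103.87], [-65.8, 70.77], [-126.05, 130.52], [-82.76, 87.17], [-180, 180]. Speed limits (degrees/s): [127.2, 127.2, 147.25, 180, 180, 180].

INTERFACE

Orientations are given as [roll, pitch, yaw] about the fixed x, y, z axes, in that order (R = Rz(yaw) Ry(pitch) Rx(roll)).
In Python, from workcell import bot gives the robot as it stands. The module is installed in compiled form; this text tells all that it offers.
- The arm moves only by the tool send_rows, never from a script. Its argument "moves" is one flat list of numbers, 7 for each row, row after row: the shift along the world's x, y, z normalised to -1 to 1, where 1 is 0.025 m, then the turn, a rotation vector about the world's x, y, z normalised to -1 to 1, where 1 is 0.15 rad, then the closure, from -1 (fully open) to 1 (shut), so that 0 is half open. A call has 1 to 8 rows; each row shifts and turns the commanded pose from where the row before left it; what a row does not reach is not made up. A row lasts 1/8 s, in which the tool goes at most 62.5 mm and 10.7 degrees, less where a joint would pass 70% of its speed; a pose out of reach is approached as far as the arm can. A call with a number of a shift or a turn outside -1 to 1 is refused whole. A call with a gripper value outside its range is refused whole. The fingers move at their own pace and stop on an object; "squeeze" is the grip in N (left out, the last holds). Time passes only in rows, so rows that do not move let the fingers close. It gives the time, the measured TCP pose, the force, the opening and the grip force at its end, in the units of the state.
- bot.get_obs(): the state, without advancing time (a new reading comes with each control period).
- bot.camera(name): name is "scene" or "top"; returns a dict with "color" (400x640x3 uint8, red, green, blue), "camera_matrix" (3x3 intrinsics, pixels), "R" (3x3) and "t" (3): a world point X has camera coordinates R X + t. Camera axes: x right, y down, z forward; pixel columns grow to the right and rows downward; lengths in m; the calibration is good to about 2 mm. A picture is of the moment at which its call begins. There is no depth.
- bot.job_done(): hands the job in; it is judged then, once.
Trained networks look in the newest picture that a camera, given by its name, has taken for a name from the list of things; names that differ only in an ending like _2 or _b are one class to them, and where a whole thing is asked for, a point or a joint stands for the part that bears it (a point fixed in the world has none). Each returns a list of dicts, best first, with "p" (0 to 1); they miss things now and then, are a little off and sometimes report something else, mostly with a low value. They report only what shows in the picture. A call takes as long as a camera call.
- bot.boxes_of(camera, query): "extent" ([left, top, right, bottom] in pixels, round what is visible of it).
- bot.trace(camera, query): "region" (400x640 bool, what is visible of it) and "extent" ([left, top, right, bottom] in pixels, round what is visible of it).
- bot.landmark_of(camera, query): "pixel" ([column, row] in pixels: a listed point, or the origin of a listed thing).
The state is a dict: "time": time; "q": joint angles; "qd": joint speeds; "joint_efforts": joint torques, N m; "ee_pos": TCP position; "tcp_rot": TCP orientation; "wrist_force": force on the tool from outside, world axes, zero at the start; "torque": the same for the moment, N m; "opening": finger opening in m; "grasp_force": force on a finger pad.
Only numpy, scipy, OpenCV 4.12 (cv2) and the standard library are available. Lean on these libraries where they do the work, as an engineer would, in place of code of your own. Each camera call takes 0.05 s, during which the arm holds its last target. There are 200 camera calls.

## Working session

There is one attempt and no reset: what is moved stays moved. The work goes in short steps, Python scripts to look and compute and a tool call to move; the robot and the scene stay as the last step left them, time stands still between calls to the robot, and variables do not carry over. Pictures are saved under pics/ and viewed, at most 10 in all, crops included, and the job is handed in when it is done.

Besides the shell and the picture viewer there is one more tool, called after "Emit:" by a JSON object that holds its "api" and its "payload", one argument or row to a line. send_rows: Moves the arm, as the interface text tells. Its arguments: {"type":"object","properties":{"moves":{"type":"array"},"squeeze":{"type":"number"}},"required":["moves"]}

```bash
mkdir -p pics; cat > h.py <<'E'
from workcell import bot
import numpy as np, cv2
def tri(obs):
    # obs: list of (cam dict, pixel)
    A=[];b=[]
    for c,p in obs:
        P=c["camera_matrix"]@np.c_[c["R"],c["t"]]
        for k in (0,1):
            r=p[k]*P[2]-P[k]; A.append(r[:3]); b.append(-r[3])
    return np.linalg.lstsq(np.array(A),np.array(b),rcond=None)[0]
def ray_z(c,p,z):
    d=c["R"].T@np.linalg.inv(c["camera_matrix"])@np.array([p[0],p[1],1.]); o=-c["R"].T@c["t"]
    return o+d*(z-o[2])/d[2]
E
python3 - <<'E'
from h import *
C={}
for n in("scene","top"):
    C[n]=bot.camera(n); cv2.imwrite(f"pics/{n}0.png",C[n]["color"][:,:,::-1])
    c=C[n];print(n,(-c["R"].T@c["t"]).round(3))
for q in ["lever_pad","nest","flap_edge","dispenser","ball_center","bottle","shaft","ring_gauge","block_case"]:
    o=[]
    for n in C:
        r=bot.landmark_of(n,q)
        print(q,n,[(np.round(x["pixel"]),round(x["p"],2)) for x in r[:2]], ray_z(C[n],r[0]["pixel"],{"lever_pad":.158,"nest":.034,"flap_edge":.045}.get(q,0)).round(3) if r else "")
        if r:o.append((C[n],r[0]["pixel"]))
    if len(o)==2: print("   tri",tri(o).round(3))
print(bot.get_obs())
E
```

```text
scene [1.154 0.364 0.707]
top [0.465 0.149 1.248]
lever_pad scene [(array([320., 156.]), 0.97), (array([371., 258.]), 0.31)] [0.498 0.104 0.158]
lever_pad top [(array([344., 243.]), 0.89)] [0.483 0.094 0.158]
   tri [0.482 0.095 0.144]
nest scene [(array([449., 324.]), 0.89)] [0.702 0.428 0.034]
nest top [(array([207., 160.]), 0.7)] [0.699 0.431 0.034]
   tri [0.699 0.43  0.032]
flap_edge scene [(array([373., 250.]), 0.73), (array([394., 278.]), 0.65)] [0.603 0.26  0.045]
flap_edge top [(array([256., 178.]), 0.81)] [0.649 0.305 0.045]
   tri [0.644 0.285 0.102]
dispenser scene [(array([378., 270.]), 0.9)] [ 0.611  0.278 -0.   ]
dispenser top [(array([268., 199.]), 0.93)] [0.6   0.279 0.   ]
   tri [ 0.601  0.278 -0.011]
ball_center scene [(array([369., 254.]), 0.49)] [0.578 0.249 0.   ]
ball_center top [] 
bottle scene [(array([301., 280.]), 0.79)] [0.692 0.143 0.   ]
bottle top [(array([322., 164.]), 0.82)] [0.691 0.14  0.   ]
   tri [ 0.691  0.141 -0.002]
shaft scene [(array([398., 210.]), 0.57)] [0.427 0.272 0.   ]
shaft top [(array([272., 266.]), 0.7)] [0.428 0.271 0.   ]
   tri 
[... 342 characters left out ...]
tri [ 0.511  0.367 -0.089]
{'time': 1.0, 'q': array([-6.93266408e+01,  4.97785685e+00,  1.00785344e+01,  9.50996190e+01,
        1.35158104e-03,  9.00012815e+01]), 'qd': array([-0.10815496, -0.022693  ,  0.10362843,  0.06799598,  0.05741022,
        0.02232467]), 'joint_efforts': array([-6.53664738e-04, -5.20107937e+01,  4.64869130e+01,  1.63000754e-03,
       -1.03500079e-04,  7.02481827e-06]), 'ee_pos': array([ 0.19417693, -0.51457878,  0.23129703]), 'tcp_rot': array([ 1.79998941e+02, -1.35160471e-03,  2.06720777e+01]), 'wrist_force': array([ 0.07681397, -0.53413434, -0.10873561]), 'torque': array([ 0.0191998 ,  0.00321557, -0.01520247]), 'grasp_force': 0.0, 'opening': 0.08536152423308191}
```

View pics/scene0.png

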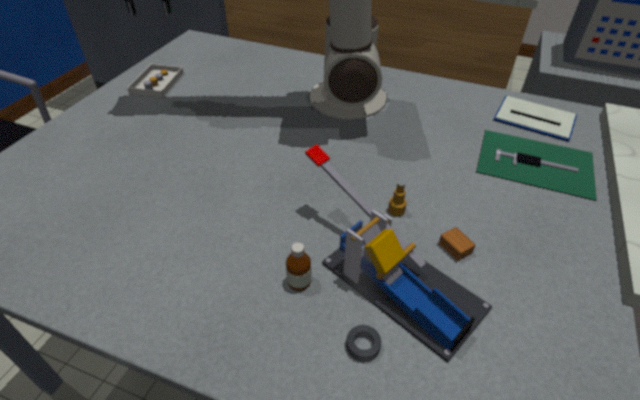

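View pics/top0.png

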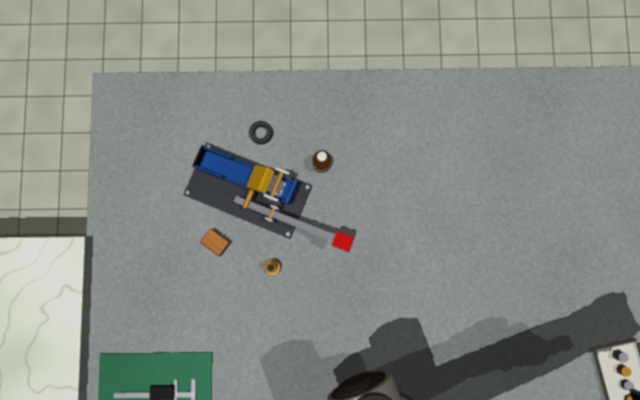

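The pictures show the red pad at scene (318,155) and top (344,242). In the top view the base corners are at (208,144), (310,186), (291,237) and (186,194). Next I fit the dispenser pose to these points.

```bash
python3 - <<'E'
from h import *
from scipy.optimize import least_squares
C={n:bot.camera(n) for n in("scene","top")}
L={"pad":[-40,-214,158],"nest":[25,172,34],"o":[0,0,0],"c1":[70,-95,10],"c2":[-80,-95,10],"c3":[-80,205,10]}
O=[("scene","nest",(449,324)),("top","nest",(207,160)),("scene","o",(378,270)),("top","o",(268,199)),
("top","c1",(310,186)),("top","c2",(291,237)),("top","c3",(186,194))]
for n in C:
    r=bot.trace(n,"lever_pad")
    m=r[0]["region"];print(n,r[0]["p"],m.sum());ys,xs=np.nonzero(m);p=(xs.mean(),ys.mean());print(p,ray_z(C[n],p,.158).round(4))
    hs=cv2.cvtColor(C[n]["color"],cv2.COLOR_RGB2HSV);k=((hs[...,0]<6)|(hs[...,0]>174))&(hs[...,1]>200)&(hs[...,2]>120)
    k[:, :290]=0;k[:,360:]=0;ys,xs=np.nonzero(k[:280]);p=(xs.mean(),ys.mean());print("colour",p,len(xs),ray_z(C[n],p,.158).round(4))
    O.append((n,"pad",p))
def pr(c,X):
    x=c["R"]@X+c["t"];u=c["camera_matrix"]@x;return u[:2]/u[2]
def W(v,l):
    c,s=np.cos(v[2]),np.sin(v[2]);l=np.array(l)/1000;return np.array([v[0]+c*l[0]-s*l[1],v[1]+s*l[0]+c*l[1],l[2]])
f=lambda v:np.concatenate([pr(C[n],W(v,L[k]))-p for n,k,p in O])
s=least_squares(f,[.6,.279,-.4],loss="soft_l1");print(s.x,np.degrees(s.x[2]));print(f(s.x).reshape(-1,2).round(1))
print("pad rest",W(s.x,L["pad"]),"pressed",W(s.x,[-40,-35-192,50]),"axis",W(s.x,[-40,-35,80]))
E
```

```text
scene 0.69 1230
(np.float64(353.8780487804878), np.float64(194.02357723577236)) [0.5805 0.2059 0.158 ]
colour (np.float64(317.31063829787234), np.float64(154.77021276595744)) 235 [0.497  0.0992 0.158 ]
top 0.68 956
(np.float64(304.3200836820084), np.float64(226.36506276150627)) [0.5206 0.1816 0.158 ]
colour (np.float64(342.59183673469386), np.float64(240.86938775510205)) 245 [0.4871 0.0961 0.158 ]
[ 0.60945185  0.27844024 -0.39805137] -22.80666365709174
[[ 0.1 -1.5]
 [ 1.6 -0.2]
 [ 0.9 -0.1]
 [ 0.5 -3.4]
 [ 2.6 -2. ]
 [-0.6  1. ]
 [-3.3  0. ]
 [ 0.2 -2.3]
 [-0.3 -1.1]]
pad rest [0.48962785 0.09667609 0.158     ] pressed [0.48458875 0.08469245 0.05      ] axis [0.55901233 0.26168152 0.08      ]
```

Emit:
{"api": "send_rows", "payload": {
  "moves": [0.48, 1, 0, 0, 0, 0.9, 1, 0.48, 1, 0, 0, 0, 0.9, 1, 0.48, 1, 0, 0, 0, 0.9, 1, 0.48, 1, 0, 0, 0, 0.9, 1, 0.48, 1, 0, 0, 0, 0.9, 1, 0.48, 1, 0, 0, 0, 0.9, 1, 0.48, 1, 0, 0, 0, 0, 1, 0.48, 1, 0, 0, 0, 0, 1],
  "squeeze": 40
}}

```text
time: 2.2
ee_pos: [0.2905, -0.3138, 0.2314]
tcp_rot: [180.0, 0.0, 67.1]
wrist_force: [0.1, 0.5, -0.2]
opening: -0.0002
grasp_force: 0.0
```

Emit:
{"api": "send_rows", "payload": {
  "moves": [0.48, 1, 0, 0, 0, 0, 1, 0.48, 1, 0, 0, 0, 0, 1, 0.48, 1, 0, 0, 0, 0, 1, 0.48, 1, 0, 0, 0, 0, 1, 0.48, 1, 0, 0, 0, 0, 1, 0.48, 1, 0, 0, 0, 0, 1, 0.48, 1, 0, 0, 0, 0, 1, 0.48, 1, 0, 0, 0, 0, 1]
}}

```text
time: 3.2
ee_pos: [0.3865, -0.1137, 0.2314]
tcp_rot: [180.0, -0.0, 67.1]
wrist_force: [-0.5, -0.5, 0.4]
opening: 0.0001
grasp_force: 0.0
```

Emit:
{"api": "send_rows", "payload": {
  "moves": [0.48, 1, 0, 0, 0, 0, 1, 0.48, 1, 0, 0, 0, 0, 1, 0.48, 1, 0, 0, 0, 0, 1, 0.48, 1, 0, 0, 0, 0, 1, 0.48, 1, 0, 0, 0, 0, 1, 0.48, 1, 0, 0, 0, 0, 1, 0.48, 0.7, 0, 0, 0, 0, 1, 0.24, 0.4, 0, 0, 0, 0, 1]
}}

```text
time: 4.2
ee_pos: [0.4767, 0.0636, 0.2311]
tcp_rot: [-180.0, 0.0, 67.1]
wrist_force: [0.1, -0.5, 0.0]
opening: -0.0
grasp_force: 0.0
```

Emit:
{"api": "send_rows", "payload": {
  "moves": [0.22, 0.64, -0.5, 0, 0, 0, 1, 0.22, 0.64, -0.5, 0, 0, 0, 1, 0, 0, -0.5, 0, 0, 0, 1, 0, 0, -0.5, 0, 0, 0, 1, 0, 0, 0, 0, 0, 0, 1]
}}

```text
time: 4.82
ee_pos: [0.4865, 0.0945, 0.1801]
tcp_rot: [-179.9, 0.1, 67.1]
wrist_force: [-0.7, 0.1, 0.1]
opening: 0.0002
grasp_force: 0.0
```

```bash
python3 - <<'E'
from h import *
ims=[]
for n,(x,y) in (("scene",(320,160)),("top",(340,235))):
    c=bot.camera(n)["color"][y-70:y+70,x-90:x+90,::-1];ims.append(cv2.resize(c,None,fx=4,fy=4,interpolation=cv2.INTER_CUBIC)[:, :])
cv2.imwrite("pics/a.png",cv2.resize(np.hstack(ims),(800,311)))
print(bot.get_obs()["ee_pos"])
E
```

```text
[0.48706721 0.09457037 0.18151647]
```

View pics/a.png

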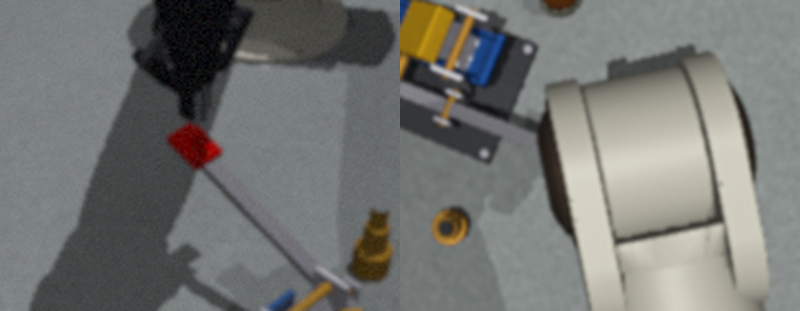

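The tip is directly over the red pad, about 23 mm above it (pad at crop (194,146), tip at crop (188,115)). I'll press along the arc.

Emit:
{"api": "send_rows", "payload": {
  "moves": [0, 0, -0.5, 0, 0, 0, 1, 0, 0, -0.5, 0, 0, 0, 1, -0.08, -0.18, -0.5, 0, 0, 0, 1, -0.06, -0.14, -0.5, 0, 0, 0, 1, -0.04, -0.1, -0.5, 0, 0, 0, 1]
}}

```text
time: 5.55
ee_pos: [0.4827, 0.0843, 0.1182]
tcp_rot: [180.0, -0.0, 67.1]
wrist_force: [1.0, 3.4, 3.6]
opening: -0.0002
grasp_force: 2.2
```

Emit:
{"api": "send_rows", "payload": {
  "moves": [-0.03, -0.08, -0.5, 0, 0, 0, 1, -0.02, -0.05, -0.5, 0, 0, 0, 1, 0, -0.02, -0.5, 0, 0, 0, 1, 0, 0, -0.5, 0, 0, 0, 1, 0, 0, -0.4, 0, 0, 0, 1, 0, 0, 0, 0, 0, 0, 1]
}}

```text
time: 6.3
ee_pos: [0.4809, 0.0803, 0.0577]
tcp_rot: [-179.9, 0.1, 67.1]
wrist_force: [0.2, 0.3, 3.2]
opening: -0.0001
grasp_force: 1.5
```

```bash
python3 - <<'E'
from h import *
o=bot.get_obs();print(o["ee_pos"],o["wrist_force"])
c=bot.camera("scene");cv2.imwrite("pics/b.png",cv2.resize(c["color"][110:370,250:510,::-1],(600,600)))
t=bot.camera("top")
for n,c in(("scene",c),("top",t)):
    r=bot.landmark_of(n,"ball_center");print([(x["pixel"],x["p"],ray_z(c,x["pixel"],.034)) for x in r[:2]])
E
```

```text
[0.48086197 0.08032281 0.05772102] [0.24900402 0.30975664 3.23620549]
[([452.3, 325.0], 0.53, array([0.70200376, 0.43329462, 0.034     ]))]
[([206.2, 159.9], 0.69, array([0.69898096, 0.4334972 , 0.034     ]))]
```

View pics/b.png

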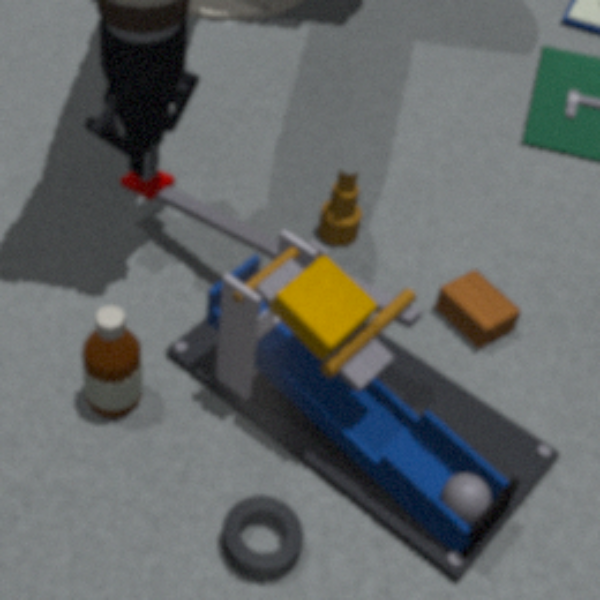

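The lever is down and the flap is up. The ball is at the chute's lower end, crop (467,495). I'll hold for a second and recheck.

Emit:
{"api": "send_rows", "payload": {
  "moves": [0, 0, 0, 0, 0, 0, 1, 0, 0, 0, 0, 0, 0, 1, 0, 0, 0, 0, 0, 0, 1, 0, 0, 0, 0, 0, 0, 1, 0, 0, 0, 0, 0, 0, 1, 0, 0, 0, 0, 0, 0, 1, 0, 0, 0, 0, 0, 0, 1, 0, 0, 0, 0, 0, 0, 1]
}}

```text
time: 7.5
ee_pos: [0.4814, 0.0806, 0.0588]
tcp_rot: [180.0, 0.0, 67.1]
wrist_force: [-2.3, -2.1, 2.1]
opening: -0.0001
grasp_force: 1.6
```

```bash
python3 - <<'E'
from h import *
for n in("scene","top"):
    for i in range(2):
        c=bot.camera(n)
        r=bot.landmark_of(n,"ball_center");print(n,[(x["pixel"],x["p"]) for x in r[:2]])
        for _ in range(2): bot.camera(n)
E
```

```text
scene []
scene [([450.9, 324.5], 0.86)]
top [([209.8, 160.4], 0.44)]
top [([207.0, 160.0], 0.65)]
```

Emit:
{"api": "send_rows", "payload": {
  "moves": [0, 0, 0.2, 0, 0, 0, 1, 0, 0, 0.25, 0, 0, 0, 1, 0, 0, 0.25, 0, 0, 0, 1, 0, 0, 0.25, 0, 0, 0, 1, 0, 0.01, 0.25, 0, 0, 0, 1, 0.01, 0.02, 0.25, 0, 0, 0, 1, 0.01, 0.03, 0.25, 0, 0, 0, 1, 0.01, 0.03, 0.25, 0, 0, 0, 1]
}}

```text
time: 9.3
ee_pos: [0.4823, 0.083, 0.108]
tcp_rot: [180.0, -0.0, 67.1]
wrist_force: [-0.0, -1.5, 2.4]
opening: 0.0001
grasp_force: 1.1
```

Emit:
{"api": "send_rows", "payload": {
  "moves": [0.02, 0.04, 0.25, 0, 0, 0, 1, 0.02, 0.05, 0.25, 0, 0, 0, 1, 0.02, 0.06, 0.25, 0, 0, 0, 1, 0.03, 0.07, 0.25, 0, 0, 0, 1, 0.03, 0.08, 0.25, 0, 0, 0, 1, 0.03, 0.08, 0.2, 0, 0, 0, 1, 0.03, 0.08, 0.15, 0, 0, 0, 1, 0.03, 0.06, 0.15, 0, 0, 0, 1]
}}

```text
time: 10.3
ee_pos: [0.4874, 0.0961, 0.1514]
tcp_rot: [-180.0, 0.0, 67.1]
wrist_force: [0.2, -0.2, 1.7]
opening: 0.0003
grasp_force: 0.8
```

Still in contact, so I continue slowly, then lift clear.

Emit:
{"api": "send_rows", "payload": {
  "moves": [0.02, 0.05, 0.12, 0, 0, 0, 1, 0.02, 0.05, 0.12, 0, 0, 0, 1, 0.01, 0.03, 0.12, 0, 0, 0, 1, 0, 0, 0.12, 0, 0, 0, 1, 0, 0, 0.12, 0, 0, 0, 1, 0, 0, 0.12, 0, 0, 0, 1, 0, 0, 0.2, 0, 0, 0, 1, 0, 0, 0.3, 0, 0, 0, 1]
}}

```text
time: 11.3
ee_pos: [0.4886, 0.0991, 0.1821]
tcp_rot: [-180.0, 0.0, 67.1]
wrist_force: [0.5, 0.0, 0.4]
opening: 0.0006
grasp_force: 0.0
```

Emit:
{"api": "send_rows", "payload": {
  "moves": [0, 0, 0.6, 0, 0, 0, 1, 0, 0, 0.8, 0, 0, 0, 1, 0, -0.5, 0.8, 0, 0, 0, 1, 0, -1, 0.5, 0, 0, 0, 1, 0, -1, 0, 0, 0, 0, 1, 0, -1, 0, 0, 0, 0, 1, 0, -1, 0, 0, 0, 0, 1, 0, 0, 0, 0, 0, 0, 1]
}}

```text
time: 12.3
ee_pos: [0.4887, -0.0144, 0.2502]
tcp_rot: [180.0, -0.0, 67.0]
wrist_force: [0.0, 1.2, -0.2]
opening: -0.0
grasp_force: 0.0
```

```bash
python3 - <<'E'
from h import *
o=bot.get_obs();print(o["time"],o["ee_pos"],o["wrist_force"])
c=bot.camera("scene");cv2.imwrite("pics/c.png",cv2.resize(c["color"][110:370,250:510,::-1],(600,600)))
for q in("ball_center","lever_pad","flap_edge"):
    r=bot.landmark_of("scene",q);print(q,[(x["pixel"],x["p"]) for x in r[:2]])
E
```

```text
12.3 [ 0.4887414  -0.01444709  0.25021415] [ 0.02039334  1.16217918 -0.19934542]
ball_center [([451.7, 323.6], 0.79)]
lever_pad []
flap_edge [([392.9, 281.6], 0.95)]
```

View pics/c.png

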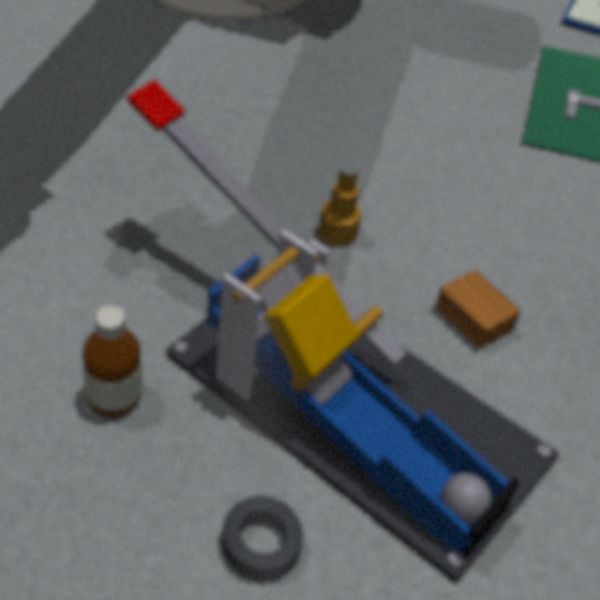

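The lever is back up with the pad at crop (155,104), the flap is shut, and the ball is in the nest at (467,495). The bystanders have not moved. I'm handing in.

```bash
python3 -c "
from workcell import bot
print(bot.job_done())"
```

```text
the job is handed in; nothing more can be done
None
```

I pressed the lever until the ball rolled out and came to rest at the chute's lower end, then eased it up so the flap shut, let go and handed in at about 12 s; the last picture showed the bystanders unmoved, but no verdict was returned.

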